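# Latch the antenna box and take off its winged port cap

### The arm

A 6-joint arm with a two-finger parallel gripper is mounted at the origin on the work surface. World frame = base frame: x ahead of the robot, y to its left, z up, the work surface at z = 0. Lengths are in mm, angles in rad, forces in N, time in s.
With the tool pointing down it reaches from about 325 to 775 mm from the base axis. Payload 5.5 kg.
Tool frame: the origin (TCP) lies midway between the tips of the shut fingers; the grasp point (between the pads) lies 19 mm behind it (manip.tcp_to_grasp is the distance from the TCP to the grasp point, in mm); x points along the fingers, y is the direction in which the jaws open and shut, and the axes are right-handed (so a half turn about x gives the same grasp; the last joint's range is limited). The gripper opens to 88 mm and grips with 3 to 60 N. Pads are 20 mm wide; open, the fingers measure 115 mm over their backs; the gripper's body (75 mm by 178 mm) begins 61 mm behind the grasp point.
Start: joints at [1.246, 0.091, 1.231, -0, 1.82, -0.057], TCP at [158.77, 578.626, 222.631] pointing down, gripper open.
Joint ranges: [-2.87, 2.87], [-0.86, 2.18], [0.17, 2.46], [-1.51, 4.65], [0.06, 2.69], [-2.65, 2.65]. Speed limits (rad/s): [2.57, 2.57, 3.01, 3.14, 3.14, 3.14].

### API

Orientations are given as a rotation vector (axis times angle).
In Python, from bench import manip gives the robot as it stands.
- The arm moves only by the tool arm_command, never from a script. Its argument "increments" is text: rows parted by semicolons, each of 7 numbers parted by spaces: the turn, a rotation vector about the tool's x, y, z in degrees, then the shift along the tool's x, y, z in mm, then the closure, from 0 (fully open) to 1 (shut). In form: ax ay az dx dy dz jaw; .... A call has 1 to 20 rows; each row shifts and turns the pose as measured when the row begins, along the tool's axes as they then stand; what a row does not reach is not made up. A row lasts 1/12 s, in which the tool goes at most 41.7 mm and 7.16 degrees, less where a joint would pass 70% of its speed; a pose out of reach is approached as far as the arm can. A call with a gripper value outside its range is refused whole. The fingers move at their own pace and stop on an object; the grip force is fixed at half the most. Time passes only in rows, so rows that do not move let the fingers close. It gives the time, the measured TCP pose, the force and the opening at its end, in the units of the state.
- manip.read_state(): the state, without advancing time (a new reading comes with each control period).
- manip.capture(name): name is "scene" or "top"; returns the picture (384x512x3 uint8, blue, green, red); there is no depth.
- manip.get_calibration(name): a dict with "camera_matrix" (3x3 intrinsics, pixels), "eye" and "orientation" of the camera in the world. Camera axes: x right, y up, looking along -z (the intrinsics and any distortion apply to the point x, -y, -z); pixel columns grow to the right and rows downward; lengths in mm; the calibration is good to about 2 mm. A picture is of the moment at which its call begins. get_calibration takes no time and is no camera call.
- manip.job_done(): hands the job in, once; it reports no verdict.
The state is a dict: "time_s": time; "q": joint angles; "joint_velocities": joint speeds; "tau": joint torques, N m; "ee_pos": TCP position; "tcp_rot": TCP orientation; "force": force on the tool from outside, world axes, zero at the start; "ft_torque": the same for the moment, N m; "opening": opening from 0.0 (shut) to 1.0 (fully open).
Only numpy, scipy, OpenCV 4.12 (cv2) and the standard library are available. Lean on these libraries where they do the work, as an engineer would, in place of code of your own. Each camera call takes 0.05 s, during which the arm holds its last target.

### The job

The antenna box on the radio desk needs one of its ports opened. First swing the steel hold-down strap down over the box until it rests fully in its catch, then unscrew the port cap that has the flat wing on top: these caps come with right-hand or left-hand thread and nobody knows which this one is, so if it will not go one way, turn it the other. Lift the cap off and finish while still holding it motionless in the gripper, at least 10 cm higher than where it sat, with the strap still closed, the round-knobbed cap left on its port, and the mouse, jar and small keyer box undisturbed.

Things in the scene. Friction and masses are not known exactly. Their poses are not given: they have to be found in the camera images.
- unit: Grey metal antenna box, 130 x 350 x 48 mm (x, y, z), fixed in a wooden cradle plate 170 x 380 x 12 mm. Origin: centre of the cradle's underside, on the desk. z up, y along its length, -x faces the robot (turned up to 0.4 rad). Flat top 60 mm above the desk with two ports on its centre line at y = -100 and +20 mm, each under a white cap with a black grip (brass necks 20 mm high); the strap crosses it at y = +125 mm.
- latch_hinge (a point): Middle of the strap's hinge axis, which is parallel to the box's y: on the box's far (+x) side, 75 mm from its centre line, at y = +125 mm, 67 mm above the desk. Fixed to the box.
- latch (a joint): Steel strap's angle (rad): 0 = closed, level, its end in the fork catch on the box's -x side (hard stop); grows as the free end rises, limit 1.3; starts at 0.6 to 1.1. Strap 22 mm wide, 6 mm thick, 171 mm long, its middle plane through the hinge axis. The stiff hinge (0.12 N m) stays where left; pressing 120 mm from it takes 1 to 2 N. Closed, its upper face is 70 mm above the desk.
- latch_tip (a point): Point on the strap's upper face, mid width, 165 mm from the hinge, at the foot of a small upright lip (8 mm high above the face, 6 mm thick) that ends the strap.
- wing_cap: The cap to take off: white plastic, round, 54 mm across, 24 mm high, with a flat black wing upright on top, 44 mm long (own x), 12 mm thick (own y), 28 mm high; 52 mm high in all, 35 to 70 g. Origin: centre of its underside, z up. Starts on either port, origin 62 mm, top of round part 86 mm, top of wing 114 mm above the desk, wing within 0.06 rad of the box's x. About 1.5 mm sideways play.
- round_cap: The other cap, to be left on its port: same 54 mm white body, 24 mm high, with a round black knob 24 mm across and 24 mm high on top. Origin: centre of its underside.
- mouse: Bystander: black computer mouse, about 75 x 60 x 34 mm, beyond the strap end of the box (+y). Origin under its rear half.
- jar: Bystander: pale jar with a yellow lid, 52 mm across, 85 mm high, on the far side (+x) of the box. Origin: centre of its underside.
- keyer: Bystander: small black keyer box, 70 x 55 x 28 mm, beyond the -y end of the box. Origin: centre of its underside.
- wing_grip (a point): Middle of the wing, on the cap's axis, 38 mm above its underside. Thread: turned the wrong way the cap stops hard after about 11 degrees (8 to 16), felt at 0.4 N m; the right way it turns freely, is released from 55 degrees after its start and stops hard at about 79 (aim at 67). It need not rise while turned. Pulled before that it lifts 1 to 5 mm and catches; released it is off the neck after 18 mm.

How it is judged (in metres and radians):
On the way, in this order (a step that is already met when the one before it is completed fails the run):
1. the strap rests in its catch (value of joint latch below 0.05 rad and z of wing_cap in the frame of unit below 0.072 m), for 0.2 s.
2. the winged cap is off its neck in the fingers, strap still closed (z of wing_cap in the frame of unit above 0.09 m and contact force between the fingers and wing_cap above 1 N and value of joint latch below 0.05 rad), for 0.2 s.
At the end, for the whole second after the job is handed in: The strap is within 0.05 rad of closed; the winged cap is held still (under 5 cm/s) in the fingers with its underside at least 90 mm above where it sat, higher than anything else could carry it; the round-knobbed cap is within 10 mm and mouse, jar and keyer within 30 mm of where they were (value of joint latch below 0.05 rad and z of wing_cap in the frame of unit above 0.152 m and contact force between the fingers and wing_cap above 1 N and linear speed of wing_cap below 0.05 m/s and distance of round_cap from where it was at the start of the episode below 0.01 m and distance of each of mouse, jar, keyer from where it was at the start of the episode below 0.03 m); the arm keeps its last pose, push and grip.
It fails at once if the round-knobbed cap is pulled up or off (distance of round_cap from where it was at the start of the episode above 0.01 m).
It fails at once if a bystander is shoved or knocked over (distance of any of mouse, jar, keyer from where it was at the start of the episode above 0.03 m).
It also fails if it takes over 56 s, if anything falls off the work surface, if the arm or the gripper's body presses on something with over 40 N, if the wrist force passes 120 N, or if a joint passes its speed limit or range.

## Working session

There is one attempt and no reset: what is moved stays moved. The work goes in short steps, Python scripts to look and compute and a tool call to move; the robot and the scene stay as the last step left them, time stands still between calls to the robot, and variables do not carry over. Pictures are saved under pics/ and viewed, and the job is handed in when it is done.

Besides the shell and the picture viewer there is one more tool, called by a JSON object that holds its "name" and its "arguments". arm_command: Moves the arm, as the interface text tells. Its arguments: {"type":"object","properties":{"increments":{"type":"string"}},"required":["increments"]}

```bash
mkdir -p pics; ls; python3 - <<'E'
from bench import manip
import cv2
s=manip.read_state(); print(s)
for n in("scene","top"):
    cv2.imwrite(f"pics/{n}0.png",manip.capture(n)); print(n,manip.get_calibration(n))
E
```

```text
pics
{'time_s': 0.0, 'q': array([ 1.24627915e+00,  9.18362251e-02,  1.23186860e+00,  1.67088478e-06,
        1.81981833e+00, -5.66743400e-02]), 'joint_velocities': array([ 0.00246822, -0.0008581 ,  0.00142125, -0.00056024, -0.00061544,
       -0.00068733]), 'tau': array([-7.02522993e-04, -4.46423185e+01, -4.06462133e+01,  6.96467771e-02,
        2.87992047e-02, -1.25460419e-04]), 'ee_pos': array([158.68088088, 578.32325839, 221.53020736]), 'tcp_rot': array([ 0.20876764,  1.56091859, -0.21175212]), 'force': array([ 0.17375505, -0.38115789, -0.31384725]), 'ft_torque': array([0.01470421, 0.01318613, 0.05762347]), 'opening': 1.00039916594369}
scene {'camera_matrix': array([[474.27269038,   0.        , 260.13956611],
       [  0.        , 474.27269038, 188.91699748],
       [  0.        ,   0.        ,   1.        ]]), 'eye': array([1225.54963547, -820.21403846,  953.55098072]), 'orientation': array([0.84811444, 0.2813754 , 0.56359466])}
top {'camera_matrix': array([[422.44332385,   0.        , 256.98994592],
       [  0.        , 422.44332385, 197.44812218],
       [  0.        ,   0.        ,   1.        ]]), 'eye': array([ 454.81355677,   42.62842072, 1363.67463974]), 'orientation': array([ 0.08449677, -0.05409748, -1.59413415])}
```

View pics/scene0.png

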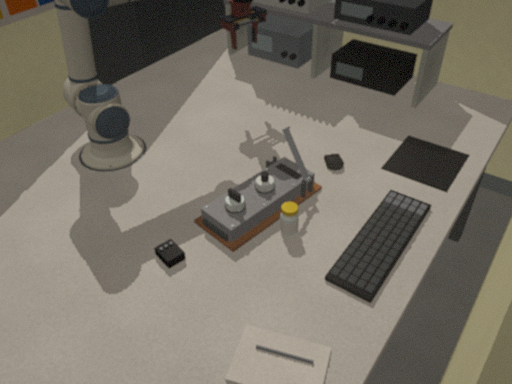

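View pics/top0.png

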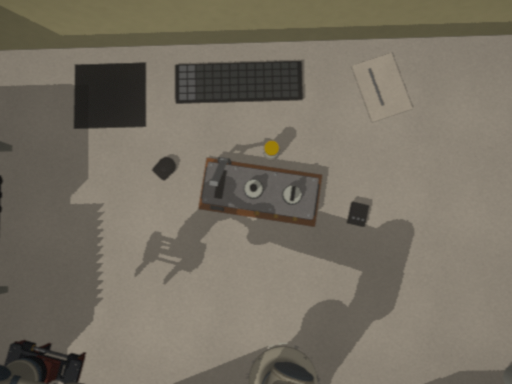

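The wing cap is near (235,200) in scene and (292,193) in top, which is the -y port. The round cap is at (265,183) / (254,188), and the strap is raised near (295,150) / (220,178). I'll zoom in to pick the pixels.

```bash
python3 - <<'E'
import cv2
a=cv2.imread("pics/scene0.png")[110:250,190:330]; cv2.imwrite("pics/sz.png",cv2.resize(a,(588,588),interpolation=cv2.INTER_CUBIC)) #4.2x
a=cv2.imread("pics/top0.png")[140:240,190:330]; cv2.imwrite("pics/tz.png",cv2.resize(a,(784,560),interpolation=cv2.INTER_CUBIC)) #5.6x
E
```

```text
(no output)
```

View pics/sz.png

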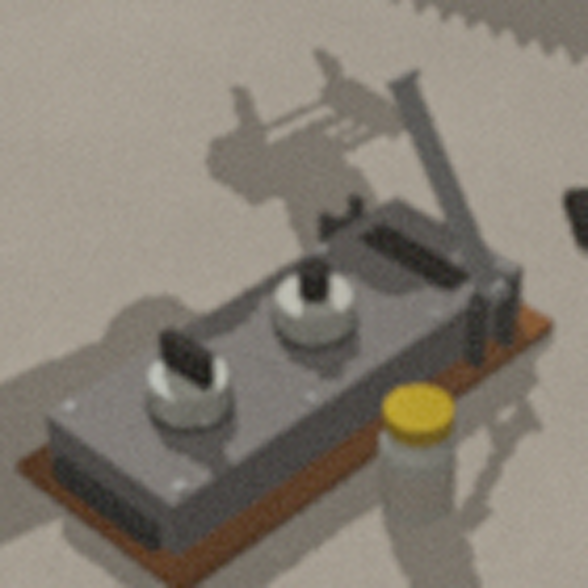

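View pics/tz.png

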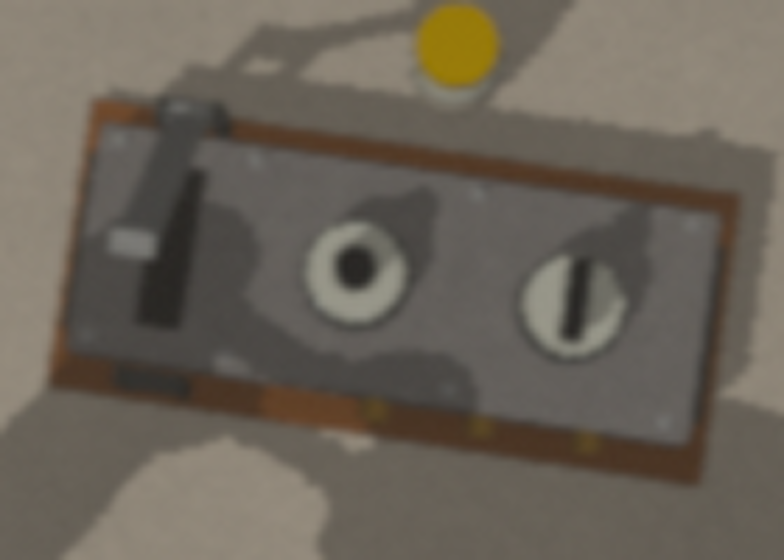

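```bash
cat > h.py <<'E'
import numpy as np, cv2
from scipy.spatial.transform import Rotation as R
from bench import manip
CAL={n:manip.get_calibration(n) for n in("scene","top")}
def ray(n,p):
    c=CAL[n];K=c["camera_matrix"]
    d=np.array([(p[0]-K[0,2])/K[0,0],-(p[1]-K[1,2])/K[1,1],-1.])
    d=R.from_rotvec(c["orientation"]).apply(d); return np.array(c["eye"]),d/np.linalg.norm(d)
def plane(n,p,z):
    e,d=ray(n,p); return e+d*(z-e[2])/d[2]
def tri(ps,pt):
    e1,d1=ray("scene",ps);e2,d2=ray("top",pt)
    A=np.stack([d1,-d2],1);s=np.linalg.lstsq(A,e2-e1,rcond=None)[0]
    a=e1+s[0]*d1;b=e2+s[1]*d2
    return (a+b)/2,np.linalg.norm(a-b)
def proj(n,P):
    c=CAL[n];K=c["camera_matrix"];v=R.from_rotvec(c["orientation"]).inv().apply(np.asarray(P,float)-c["eye"])
    return np.array([K[0,2]+K[0,0]*v[0]/-v[2],K[1,2]-K[1,1]*v[1]/-v[2]])
S=lambda u,v:((u+.5)/4.2-.5+190,(v+.5)/4.2-.5+110)
T=lambda u,v:((u+.5)/5.6-.5+190,(v+.5)/5.6-.5+140)
E
python3 - <<'E'
from h import *
np.set_printoptions(precision=1,suppress=True)
def blob(f,box,lo,hi):
    im=cv2.imread(f); x0,y0,x1,y1=box
    g=cv2.cvtColor(im,cv2.COLOR_BGR2GRAY)[y0:y1,x0:x1]
    m=((g>=lo)&(g<=hi)).astype(np.uint8); n,l,st,c=cv2.connectedComponentsWithStats(m)
    for i in range(1,n):
        if st[i,4]>8: print(f,st[i],c[i]+[x0,y0])
blob("pics/top0.png",(282,180,305,208),0,50)
blob("pics/scene0.png",(222,183,248,210),0,50)
blob("pics/top0.png",(243,178,266,200),0,50)
blob("pics/scene0.png",(253,168,278,195),0,50)
print("wing centre",tri(S(186,357),T(577,298)))
print("wing top centre",tri(S(189,350),T(577,298)))
print("knob",tri(S(314,265),T(355,266)))
print("tip",tri(S(405,82),T(133,242)))
print("hinge",tri(S(495,275),T(195,108)))
# box top corners z=60 in top view
for p in[(105,123),(722,210),(690,442),(72,352)]: print(plane("top",T(*p),60))
# cradle corners z 12
for p in[(97,98),(738,193),(700,484),(52,385)]: print(plane("top",T(*p),12))
# box top corners in both
print(tri(S(50,420),T(690,442)),tri(S(172,505),T(722,210)))
# wing ends top view z=114
print(plane("top",T(583,258),114),plane("top",T(571,338),114))
E
```

```text
pics/top0.png [ 9  7  4 13 25] [292.6 193.1]
pics/scene0.png [ 7  7 11 12 64] [234.2 195.9]
pics/top0.png [ 8  7  5  6 23] [253.1 187.2]
pics/scene0.png [ 9  6  5  7 27] [264.1 177.6]
wing centre (array([577.4, -41.8, 100.9]), np.float64(0.765638501136183))
wing top centre (array([577.8, -40.6, 106.2]), np.float64(1.683921298653867))
knob (array([597.5,  77.2, 110.4]), np.float64(1.3200646636606594))
tip (array([601.6, 184.2, 204.4]), np.float64(1.3867871589421787))
hinge (array([690.9, 164.4,  85.4]), np.float64(4.327516285020676))
[686.7 216.   60. ]
[ 628.6 -125.9   60. ]
[ 500.6 -103.7   60. ]
[558.8 236.1  60. ]
[710.  226.8  12. ]
[ 644.6 -141.7   12. ]
[ 478.3 -114.    12. ]
[543.9 254.9  12. ]
(array([ 502.4, -103.2,   52.4]), np.float64(4.1554713268522985)) (array([ 628.3, -126.2,   60.4]), np.float64(0.8248821013645279))
[597.7 -44.5 114. ] [555.3 -36.8 114. ]
```

```bash
python3 - <<'E'
from h import *
np.set_printoptions(precision=3,suppress=True)
s=manip.read_state();M=R.from_rotvec(s["tcp_rot"]).as_matrix();print(M)
print("jar",plane("top",T(457,45),85))
ux=np.array([.985,-.175,0]);uy=np.array([.175,.985,0]);h=np.array([689.8,166,67.])
tip=np.array([601.6,184.2,204.4])-h;print(tip@ux,tip@uy,np.arctan2(tip[2],-tip@ux))
th=.9
for th in(.85,.9,.95,1.0,1.05):
    P=h-ux*168*np.cos(th)+np.array([0,0,168*np.sin(th)])+7*(ux*np.sin(th)+np.array([0,0,np.cos(th)]))
    print(th,proj("top",P),proj("scene",P),T(133,242),S(405,82))
# desired tool frames
for yj in(uy,-uy):
    X=np.array([0,0,-1.]);Z=np.cross(X,yj);D=np.stack([X,yj,Z],1)
    print(np.degrees(R.from_matrix(M.T@D).as_rotvec()))
    dp=np.array([689.8,166,0])-60*ux+[0,0,270]-s["ee_pos"];print(M.T@dp)
E
```

```text
[[-0.001  0.265  0.964]
 [-0.002  0.964 -0.265]
 [-1.    -0.002 -0.   ]]
jar [720.2    18.757  85.   ]
-90.06199999999994 2.492000000000002 0.9905832213590091
0.85 [213.435 188.564] [281.29  129.428] (213.33928571428572, 182.80357142857144) (286.04761904761904, 129.14285714285714)
0.9 [213.594 185.996] [282.977 128.794] (213.33928571428572, 182.80357142857144) (286.04761904761904, 129.14285714285714)
0.95 [213.783 183.335] [284.742 128.284] (213.33928571428572, 182.80357142857144) (286.04761904761904, 129.14285714285714)
1.0 [214.003 180.589] [286.581 127.902] (213.33928571428572, 182.80357142857144) (286.04761904761904, 129.14285714285714)
1.05 [214.253 177.767] [288.488 127.651] (213.33928571428572, 182.80357142857144) (286.04761904761904, 129.14285714285714)
[-5.27  -0.009  0.097]
[ -47.972 -262.728  561.522]
[174.73    0.148   0.014]
[ -47.972 -262.728  561.522]
```

{"name": "arm_command", "arguments": {"increments": "-5.3 0 0 -25 0 0 1; 0 0 0 -23 0 0 1; 0 0 0 0 -19.6 33.4 1; 0 0 0 0 -19.6 33.4 1; 0 0 0 0 -19.6 33.4 1; 0 0 0 0 -19.6 33.4 1; 0 0 0 0 -19.6 33.4 1; 0 0 0 0 -19.6 33.4 1; 0 0 0 0 -19.6 33.4 1; 0 0 0 0 -19.6 33.4 1; 0 0 0 0 -19.6 33.4 1; 0 0 0 0 -19.6 33.4 1; 0 0 0 0 -19.6 33.4 1; 0 0 0 0 -19.6 33.4 1"}}

```text
time_s: 1.27
ee_pos: [522.3, 270.5, 262.5]
tcp_rot: [0.11, 1.576, -0.133]
force: [0.5, 1.4, 0.8]
opening: 0.014
```

```bash
cat > st.py <<'E'
from h import *
np.set_printoptions(precision=2,suppress=True)
import sys
ux=np.array([.985,-.175,0]);uy=np.array([.175,.985,0]);h=np.array([689.8,166,67.])
s=manip.read_state();M=R.from_rotvec(s["tcp_rot"]).as_matrix()
X=np.array([0,0,-1.]);D=np.stack([X,uy,np.cross(X,uy)],1)
r=s["ee_pos"]-h
print("t",s["time_s"],"pos",s["ee_pos"],"d",-r@ux,"lat",r@uy,"z",s["ee_pos"][2],"q",s["q"])
print("turn needed",np.degrees(R.from_matrix(M.T@D).as_rotvec()),"F",s["force"],"T",s["ft_torque"],"op",s["opening"])
if len(sys.argv)>3:
    print("shift",M.T@(np.array([float(a) for a in sys.argv[1:4]])-s["ee_pos"]), "after turn",D.T@(np.array([float(a) for a in sys.argv[1:4]])-s["ee_pos"]))
E
python3 st.py 630.7 176.5 260
```

```text
t 1.2667 pos [522.25 270.45 262.52] d 183.3114932166314 lat 73.56667338718013 z 262.5226540243065 q [ 0.42  0.09  1.17 -0.01  1.9  -0.99]
turn needed [ 1.23 -0.44  0.86] F [0.51 1.43 0.76] T [ 0.01 -0.03  0.03] op 0.013500837332073795
shift [  2.7  -76.12 121.63] after turn [  2.52 -73.57 123.26]
```

{"name": "arm_command", "arguments": {"increments": "1.2 -0.4 0.9 0 -18 31 1; 0 0 0 0 -18 31 1; 0 0 0 0 -18 31 1; 0 0 0 0 -18 30 1; 0 0 0 0 0 0 1"}}

```text
time_s: 1.68
ee_pos: [639.3, 166.5, 256.4]
tcp_rot: [0.142, 1.572, -0.147]
force: [0.4, 0.6, -0.5]
opening: 0.007
```

```bash
python3 st.py 630.7 176.5 190
```

```text
t 1.6833 pos [639.34 166.54 256.43] d 49.80168437794456 lat -8.300595359822355 z 256.4297130355532 q [ 0.2   0.28  0.96 -0.    1.91 -1.18]
turn needed [-0.46 -0.34  0.19] F [ 0.41  0.59 -0.55] T [ 0.02 -0.01  0.04] op 0.006503960189855624
shift [66.46  8.44 -9.92] after turn [ 66.43   8.3  -10.25]
```

{"name": "arm_command", "arguments": {"increments": "-0.5 -0.3 0 6 8 -8 1; 0 0 0 0 0 0 1; 0 0 0 20 0 0 1; 0 0 0 20 0 0 1; 0 0 0 0 0 0 1"}}

```text
time_s: 2.1
ee_pos: [633.3, 174.0, 206.9]
tcp_rot: [0.138, 1.571, -0.144]
force: [0.2, 0.1, -0.5]
opening: 0.008
```

```bash
python3 st.py 630.7 176.5 190; python3 - <<'E'
import cv2
from bench import manip
a=manip.capture("scene")[80:250,190:340];b=manip.capture("top")[120:240,190:330]
cv2.imwrite("pics/a1.png",cv2.hconcat([cv2.resize(a,(397,450)),cv2.resize(b,(400,343)) if 0 else cv2.resize(b,(400,450))]))
E
```

```text
t 2.1 pos [633.34 174.03 206.9 ] d 57.01746917805996 lat -1.970026990354454 z 206.898647496898 q [ 0.22  0.25  1.08 -0.    1.82 -1.17]
turn needed [-0.2  -0.24  0.26] F [ 0.21  0.09 -0.46] T [ 0.02 -0.01  0.  ] op 0.008190497300606425
shift [16.9   2.04 -2.97] after turn [16.9   1.97 -3.03]
```

View pics/a1.png

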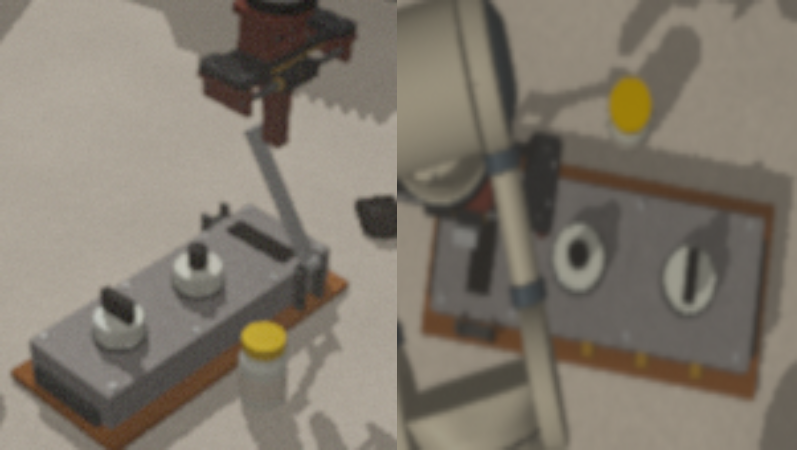

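The left panel shows the shut fingers at about (277,130), above and behind the strap's upper face. The strap's tip is at (255,135). Next I'll press down along a sloping path.

{"name": "arm_command", "arguments": {"increments": "0 0 0 10 2 0 1; 0 0 0 10 0 0 1; 0 0 0 10 0 -1 1; 0 0 0 10 0 -4 1; 0 0 0 10 0 -4 1; 0 0 0 10 0 -4 1; 0 0 0 10 0 -4 1; 0 0 0 10 0 -4 1; 0 0 0 10 0 -4 1; 0 0 0 10 0 -4 1"}}

```text
time_s: 3.03
ee_pos: [608.3, 183.6, 112.8]
tcp_rot: [0.141, 1.55, -0.138]
force: [-0.8, 1.4, 1.0]
opening: 0.007
```

```bash
python3 st.py
```

```text
t 3.0333 pos [608.32 183.58 112.77] d 83.33183080149999 lat 3.0575172938195037 z 112.77497435853866 q [ 0.24  0.18  1.33 -0.    1.62 -1.15]
turn needed [-0.11  0.89 -0.21] F [-0.82  1.38  1.02] T [-0.07  0.04  0.01] op 0.006863112382887201
```

{"name": "arm_command", "arguments": {"increments": "0 0.9 0 10 -1 -5 1; 0 0 0 10 -1 -5 1; 0 0 0 8 0 -5 1; 0 0 0 5 0 -3 1; 0 0 0 3 0 0 1; 0 0 0 3 0 0 1"}}

```text
time_s: 3.53
ee_pos: [588.0, 185.3, 69.9]
tcp_rot: [0.142, 1.569, -0.136]
force: [-7.0, -2.2, 22.0]
opening: 0.007
```

```bash
python3 st.py
```

```text
t 3.5333 pos [588.   185.35  69.87] d 103.66272087003924 lat 1.239361099633781 z 69.87201893193992 q [ 0.25  0.16  1.43  0.    1.56 -1.15]
turn needed [-0.07 -0.15 -0.23] F [-7.   -2.22 22.05] T [-0.44  1.34 -0.01] op 0.00670237778212026
```

{"name": "arm_command", "arguments": {"increments": "0 0 0 1 0 0 1; 0 0 0 1 0 0 1; 0 0 0 0 0 0 1; 0 0 0 -20 0 0 0.5; 0 0 0 -40 0 0 0.5; 0 0 0 -40 0 0 0.5; 0 0 0 -20 0 0 0; 0 0 0 0 -40 0 0; 0 0 0 0 -40 0 0; 0 0 0 0 -40 0 0;0 0 0 0 0 0 0"}}

```text
time_s: 4.45
ee_pos: [567.7, 65.0, 193.0]
tcp_rot: [0.136, 1.568, -0.132]
force: [-0.7, -0.1, -0.1]
opening: 0.568
```

```bash
python3 st.py 577.2 -42 150;python3 - <<'E'
import cv2
from bench import manip
a=manip.capture("scene")[80:250,190:340];b=manip.capture("top")[120:240,190:330]
cv2.imwrite("pics/a2.png",cv2.hconcat([cv2.resize(a,(397,450)),cv2.resize(b,(400,450))]))
E
```

```text
t 4.45 pos [567.72  64.98 193.  ] d 102.57332780484111 lat -120.86905143910676 z 193.00248828895965 q [ 0.05  0.01  1.37  0.    1.77 -1.35]
turn needed [ 0.3  -0.1  -0.16] F [-0.68 -0.11 -0.12] T [ 0.   -0.01  0.02] op 0.5683250803298472
shift [  42.66 -103.94   27.57] after turn [  43.   -103.72   28.06]
```

View pics/a2.png

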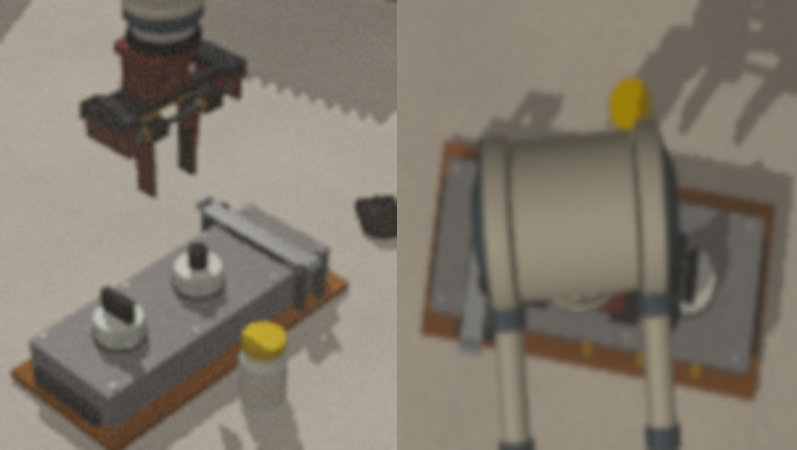

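{"name": "arm_command", "arguments": {"increments": "0.3 0 0 0 -34 9 0; 0 0 0 0 -34 9 0; 0 0 0 14 -34 9 0; 0 0 0 0 0 0 0"}}

```text
time_s: 4.88
ee_pos: [579.3, -32.5, 176.4]
tcp_rot: [0.136, 1.569, -0.122]
force: [-1.1, 0.0, -1.3]
opening: 0.97
```

```bash
python3 st.py 577 -42 90
```

```text
t 4.8833 pos [579.28 -32.49 176.42] d 74.1259094190547 lat -214.8551089626 z 176.41851318062123 q [-0.12  0.03  1.37  0.01  1.74 -1.53]
turn needed [ 0.66 -0.14 -0.51] F [-1.09  0.04 -1.32] T [0.   0.05 0.04] op 0.9704210327071073
shift [ 86.33 -10.52  -0.49] after turn [86.42 -9.76 -0.58]
```

{"name": "arm_command", "arguments": {"increments": "0.6 0 -0.5 0 -9.5 -0.5 0; 0 0 0 0 0 0 0; 0 0 0 20 0 0 0; 0 0 0 0 0 0 0"}}

```text
time_s: 5.22
ee_pos: [578.2, -38.7, 155.1]
tcp_rot: [0.138, 1.57, -0.135]
force: [-1.0, 0.9, -1.2]
opening: 1.004
```

```bash
python3 st.py 577 -42 90;python3 - <<'E'
import cv2
from bench import manip
a=manip.capture("scene")[110:250,190:330]
cv2.imwrite("pics/a3.png",cv2.resize(a,(588,588)))
E
```

```text
t 5.2167 pos [578.2  -38.74 155.12] d 74.09869039451989 lat -221.1958253633969 z 155.1209883803777 q [-0.13  0.04  1.41  0.    1.7  -1.52]
turn needed [ 0.11 -0.21 -0.07] F [-1.03  0.92 -1.17] T [ 0.01 -0.02  0.  ] op 1.0037942790477017
shift [65.12 -3.5  -0.37] after turn [65.12 -3.42 -0.61]
```

View pics/a3.png

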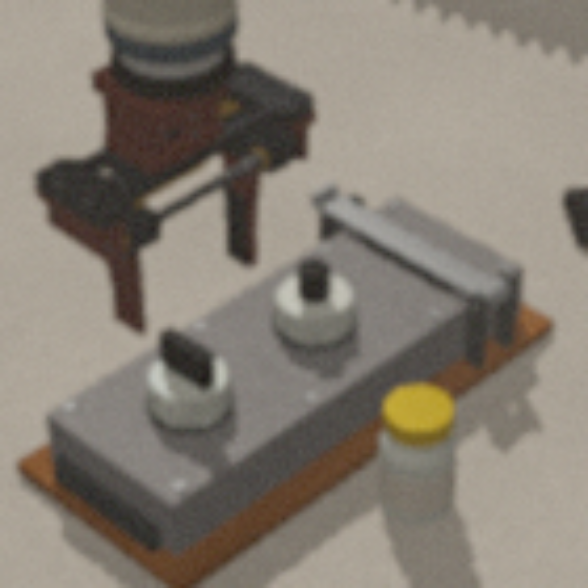

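{"name": "arm_command", "arguments": {"increments": "0 0 0 15 -3.4 -0.5 0; 0 0 0 15 0 0 0; 0 0 0 15 0 0 0; 0 0 0 10 0 0 0; 0 0 0 4 0 0 0; 0 0 0 0 0 0 0"}}

```text
time_s: 5.77
ee_pos: [581.6, -35.2, 105.6]
tcp_rot: [0.132, 1.556, -0.127]
force: [0.1, -0.5, -0.1]
opening: 1.002
```

```bash
python3 st.py 577 -42 90
```

```text
t 5.7667 pos [581.59 -35.17 105.62] d 71.38174125843535 lat -217.08460867705418 z 105.6232483151605 q [-0.12  0.04  1.49  0.    1.6  -1.53]
turn needed [ 0.63  0.59 -0.22] F [ 0.15 -0.51 -0.14] T [-0.05  0.02 -0.  ] op 1.002339184647203
shift [15.56 -7.55 -3.57] after turn [15.62 -7.54 -3.33]
```

{"name": "arm_command", "arguments": {"increments": "0.6 0.6 0 4 -7.5 -3.3 0; 0 0 0 0 0 0 0; 0 0 0 5 0 0 0; 0 0 0 4 0 0 0; 0 0 0 0 0 0 0; 0 0 0 0 0 0 0"}}

```text
time_s: 6.27
ee_pos: [578.4, -42.4, 95.6]
tcp_rot: [0.141, 1.562, -0.135]
force: [-0.0, 0.2, 0.6]
opening: 1.002
```

```bash
python3 st.py 577 -42 90
```

```text
t 6.2667 pos [578.42 -42.44  95.57] d 73.23647734431887 lat -224.80517849123126 z 95.57092658257169 q [-0.13  0.05  1.5   0.    1.59 -1.53]
turn needed [-0.01  0.23 -0.23] F [-0.02  0.17  0.61] T [ 0.02 -0.01  0.01] op 1.0020776832628926
shift [ 5.57  0.16 -1.49] after turn [ 5.57  0.19 -1.47]
```

{"name": "arm_command", "arguments": {"increments": "0 0.2 -0.2 4 0 -1.5 0; 0 0 0 3 0 0 0; 0 0 0 0 0 0 0; 0 0 0 0 0 0 1; 0 0 0 0 0 0 1; 0 0 0 0 0 0 1; 0 0 0 0 0 0 1; 0 0 0 0 0 0 1; 0 0 0 0 0 0 1; 0 0 0 0 0 0 1; 0 0 0 0 0 0 1; 0 0 0 0 0 0 1; 0 0 0 0 0 0 1; 0 0 0 0 0 0 1"}}

```text
time_s: 7.43
ee_pos: [577.1, -42.1, 88.5]
tcp_rot: [0.138, 1.565, -0.138]
force: [0.2, 0.1, 0.2]
opening: 0.205
```

```bash
python3 st.py 577 -42 90
```

```text
t 7.4333 pos [577.09 -42.11  88.47] d 74.60106501947696 lat -224.71071310816632 z 88.46531787802702 q [-0.13  0.05  1.51  0.    1.58 -1.53]
turn needed [-0.01  0.06 -0.02] F [0.23 0.14 0.23] T [ 0.03 -0.03 -0.03] op 0.20459059153583803
shift [-1.53  0.09 -0.11] after turn [-1.53  0.09 -0.11]
```

{"name": "arm_command", "arguments": {"increments": "0 0 0 0 0 0 1; 0 0 0 0 0 0 1; 0 0 0 0 0 0 1"}}

```text
time_s: 7.68
ee_pos: [577.1, -42.1, 88.5]
tcp_rot: [0.138, 1.565, -0.138]
force: [-0.2, 0.3, 0.8]
opening: 0.137
```

```bash
python3 st.py 577 -42 90
```

```text
t 7.6833 pos [577.11 -42.08  88.5 ] d 74.5860518793956 lat -224.67748763638048 z 88.49890313686707 q [-0.13  0.05  1.51  0.    1.58 -1.53]
turn needed [-0.    0.06 -0.02] F [-0.2   0.29  0.78] T [ 0.06  0.03 -0.01] op 0.1365879923814249
shift [-1.5   0.06 -0.12] after turn [-1.5   0.06 -0.12]
```

Gripped at 12 mm. First I'll test a counter-clockwise turn in small steps.

{"name": "arm_command", "arguments": {"increments": "-4 0 0 0 0 0 1; -4 0 0 0 0 0 1; 0 0 0 0 0 0 1"}}

```text
time_s: 7.93
ee_pos: [577.1, -42.0, 88.5]
tcp_rot: [0.024, 1.57, -0.024]
force: [-0.5, 0.1, 0.3]
opening: 0.137
```

```bash
python3 st.py 577 -42 88.5
```

```text
t 7.9333 pos [577.1  -42.01  88.54] d 74.60926903983288 lat -224.61181392249233 z 88.53891353783136 q [-0.13  0.05  1.51  0.    1.58 -1.67]
turn needed [ 8.31  0.06 -0.02] F [-0.55  0.14  0.27] T [-0.04 -0.05 -0.01] op 0.13671034787687386
shift [ 0.04  0.01 -0.1 ] after turn [ 0.04 -0.01 -0.1 ]
```

{"name": "arm_command", "arguments": {"increments": "-3 0 0 0 0 0 1; -3 0 0 0 0 0 1; -3 0 0 0 0 0 1"}}

```text
time_s: 8.18
ee_pos: [577.3, -41.8, 88.6]
tcp_rot: [-0.096, 1.567, 0.097]
force: [3.5, 0.1, -0.7]
opening: 0.142
```

```bash
python3 st.py 577 -42 88.5
```

```text
t 8.1833 pos [577.33 -41.8   88.56] d 74.41921030727171 lat -224.3605043359889 z 88.556821704334 q [-0.13  0.05  1.51  0.    1.58 -1.83]
turn needed [17.11  0.1  -0.06] F [ 3.49  0.08 -0.71] T [ 0.09 -0.47 -0.73] op 0.14249159126384572
shift [ 0.06 -0.16 -0.35] after turn [ 0.06 -0.26 -0.29]
```

Hard stop felt at about 15° (Tz -0.73 N m), so the thread is left-handed. I'll turn clockwise.

{"name": "arm_command", "arguments": {"increments": "6 0 0 0 0 0 1; 6 0 0 0 0 0 1; 5 0 0 0 0 0 1; 6 0 0 0 0 0 1; 6 0 0 0 0 0 1; 0 0 0 0 0 0 1"}}

```text
time_s: 8.68
ee_pos: [577.5, -42.1, 88.5]
tcp_rot: [0.328, 1.544, -0.326]
force: [0.3, 0.6, 1.2]
opening: 0.137
```

```bash
python3 st.py 577 -42 88.5
```

```text
t 8.6833 pos [577.54 -42.15  88.53] d 74.1549499248166 lat -224.6724513158363 z 88.53322119901858 q [-0.13  0.05  1.51  0.    1.58 -1.29]
turn needed [-13.82   0.11  -0.08] F [0.33 0.62 1.24] T [0.06 0.11 0.01] op 0.1370299347995071
shift [ 0.03 -0.08 -0.55] after turn [ 0.03  0.05 -0.55]
```

{"name": "arm_command", "arguments": {"increments": "6 0 0 0 0 -0.4 1; 6 0 0 0 0 0 1; 6 0 0 0 0 0 1; 6 0 0 0 0 0 1; 6 0 0 0 0 0 1; 0 0 0 0 0 0 1"}}

```text
time_s: 9.18
ee_pos: [577.2, -42.2, 88.5]
tcp_rot: [0.745, 1.438, -0.743]
force: [0.3, -0.0, -0.7]
opening: 0.139
```

```bash
python3 st.py 577 -42 88.5
```

```text
t 9.1833 pos [577.18 -42.23  88.51] d 74.48672240063743 lat -224.8186952257299 z 88.50707473883735 q [-0.13  0.05  1.51  0.    1.58 -0.75]
turn needed [-44.6    0.11  -0.08] F [ 0.31 -0.02 -0.74] T [0.   0.06 0.02] op 0.1388196924904195
shift [ 0.01 -0.01 -0.3 ] after turn [ 0.01  0.2  -0.22]
```

{"name": "arm_command", "arguments": {"increments": "6 0 0 0 0 0 1; 6 0 0 0 0 0 1; 6 0 0 0 0 0 1; 3 0 0 0 0 0 1; 0 0 0 0 0 0 1"}}

```text
time_s: 9.6
ee_pos: [577.2, -42.4, 88.5]
tcp_rot: [1.019, 1.318, -1.017]
force: [-0.0, 0.3, -0.5]
opening: 0.139
```

```bash
python3 st.py 577 -42 88.5
```

```text
t 9.6 pos [577.2  -42.42  88.52] d 74.43858544537129 lat -224.99516207118086 z 88.51998432652256 q [-0.13  0.05  1.51  0.    1.58 -0.39]
turn needed [-65.22   0.11  -0.09] F [-0.02  0.34 -0.51] T [-0.06  0.08  0.  ] op 0.1389978248084521
shift [ 0.02 -0.09 -0.45] after turn [ 0.02  0.38 -0.27]
```

Turned 65° freely. Now a gentle lift, watching the force.

{"name": "arm_command", "arguments": {"increments": "0 0 0 -4 0 0 1; 0 0 0 -4 0 0 1; 0 0 0 0 0 0 1"}}

```text
time_s: 9.85
ee_pos: [576.9, -42.3, 96.8]
tcp_rot: [1.01, 1.323, -1.008]
force: [0.6, 0.2, -0.3]
opening: 0.135
```

```bash
python3 st.py
```

```text
t 9.85 pos [576.87 -42.34  96.82] d 74.77437969778393 lat -224.97296839497955 z 96.82087373380364 q [-0.13  0.04  1.5   0.    1.59 -0.4 ]
turn needed [-64.55   0.06  -0.06] F [ 0.63  0.23 -0.35] T [-0.04  0.04 -0.02] op 0.13462440999641273
```

{"name": "arm_command", "arguments": {"increments": "0 0 0 -5 0 0 1; 0 0 0 -5 0 0 1; 0 0 0 -6 0 0 1; 0 0 0 -10 0 0 1; 0 0 0 -15 0 0 1; 0 0 0 -15 0 0 1; 0 0 0 -15 0 0 1; 0 0 0 -15 0 0 1; 0 0 0 -15 0 0 1; 0 0 0 -15 0 0 1; 0 0 0 -5 0 0 1; 0 0 0 0 0 0 1; 0 0 0 0 0 0 1; 0 0 0 0 0 0 1"}}

```text
time_s: 11.02
ee_pos: [576.8, -42.3, 232.7]
tcp_rot: [1.006, 1.32, -1.0]
force: [0.9, 0.1, 0.1]
opening: 0.137
```

```bash
python3 st.py;python3 - <<'E'
import cv2
from bench import manip
a=manip.capture("scene")[50:250,140:340]
cv2.imwrite("pics/a4.png",cv2.resize(a,(600,600)))
cv2.imwrite("pics/a5.png",manip.capture("top"))
E
```

```text
t 11.0167 pos [576.78 -42.32 232.7 ] d 74.87113016830004 lat -224.9730275879739 z 232.69925757584875 q [-0.13  0.03  1.28  0.    1.83 -0.41]
turn needed [-64.14   0.37  -0.28] F [0.91 0.06 0.12] T [-0.08  0.07  0.01] op 0.13661720344155318
```

View pics/a4.png

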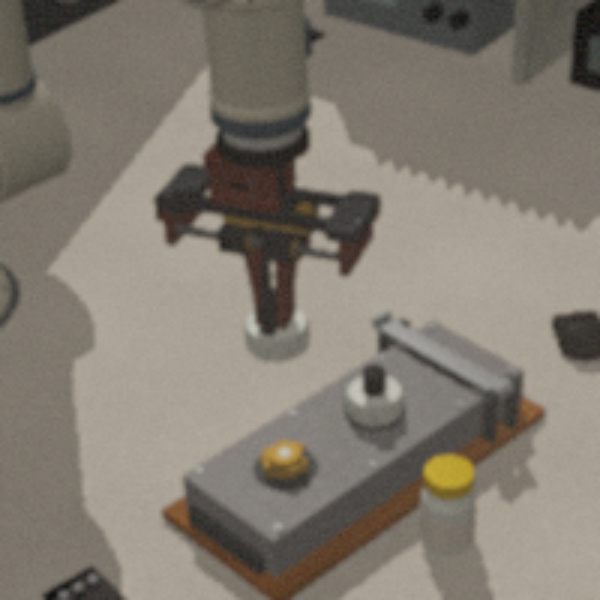

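View pics/a5.png

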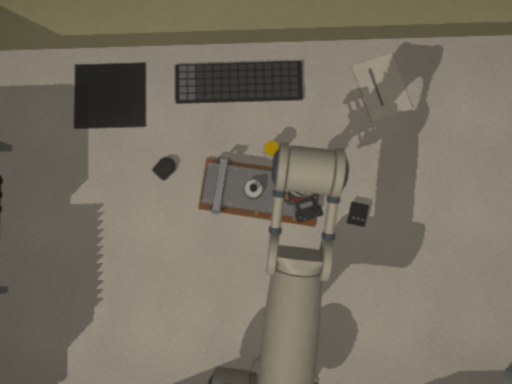

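The cap is held in the fingers at (277,330), with the bare brass neck visible at (285,460). The strap lies level from (380,320) to (520,380). Round cap, mouse, jar and keyer are at their old pixels.

```bash
python3 -c "
from bench import manip
print(manip.job_done())"
```

```text
the job is handed in; nothing more can be done
None
```

The job is handed in at about 11 s of the 56 s allowed. It reports no verdict, so the results below come from my own checks.

- **Strap:** I pressed it down with the shut fingers until it met the hard stop. The fingertips read 69.9 mm above the desk, against 70 mm expected, with 22 N of upward force. The later pictures show it still level in its catch.
- **Thread:** The wing cap was on the y = -100 mm port. Turning it counter-clockwise met a hard stop within 17° of finger turn (-0.73 N m), so this cap has a left-hand thread. It then turned 65° clockwise with almost no torque.
- **Lift:** The cap came up freely and ended about 144 mm above where it sat, held still in the fingers. The opening reads 12 mm, which is the wing's thickness, and the last picture shows the bare brass neck.
- **Bystanders:** The round-knobbed cap, mouse, jar and keyer are at the same pixels as at the start, judged by eye.

No check failed. Two small disagreements came up in the first measurements: the hinge measured 18 mm too high because the pixel pick was poor, so I used its position from the box outline. The wing's top measured about 106 mm high instead of 114 mm, so I set the grasp from the box outline, which agreed sideways to 1 mm.

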